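# Release the transformer's lock bolt with a ratchet

## Task

A ratchet is standing on the hex lock bolt of the opened instrument, but its direction lever is set to tighten. Gently flip the lever fully over to the loosening side, then swing the handle to and fro (its swing is short, so it takes two or more strokes) to turn the bolt counter-clockwise, seen from above, until you feel it come firmly up against its internal stop. Do not tighten the bolt, nor force it into the stop or the lever against its end, keep the lever over, and leave the other things on the bench and in the instrument where they are.

Things in the scene. Friction and masses are not known exactly. Their poses are not given: they have to be found in the camera images.
- bolt_axis (a point): Point on the vertical axis of bolt, socket and ratchet, 87 mm above the table (mid-height of the handle), fixed to the opened white case (350 x 340 mm); x to the case's rear, z up. The ratchet head is a steel disc, radius 24, from 76 to 98 mm up. In the case nothing under the handle's sweep is higher than 46 mm but two 8 mm stop pins, 84 high, 60 mm from the axis, either side of the handle's neck.
- grip (a point): Middle of the ratchet handle's black grip, 150 mm from the bolt's axis, 87 mm above the table. x runs along the handle away from the bolt, z up, y to the counter-clockwise (loosening) side. The grip is 20 mm wide, 20 mm high and 100 mm long (98 to 198 mm from the axis).
- handle (a joint): Swing of the handle about the bolt's axis, rad, counter-clockwise from above positive; 0 when the handle points to the case's front (-x of bolt_axis). It stops hard against the pins at -0.55 and +0.55; it stays where it is left and takes about 2 N at the grip to swing freely.
- lever_tip (a point): Point near the end of the direction lever, a dark steel thumb lever on top of the ratchet's neck, pointing away from the bolt: half-way up it, 24 mm from its vertical pivot (4 mm short of its end). The pivot is 34 mm from the bolt's axis along the handle. The lever is 8 mm wide and stands from 101 to 116 mm above the table. x along the lever, z up.
- lever (a joint): Lever angle on the handle, rad, counter-clockwise from above positive, 0 along the handle. -0.45 (end): tightens, drives clockwise and clicks the other way. +0.45 (end): loosens, drives counter-clockwise and clicks back clockwise. Between: drives neither way. Stays where left. Takes about 3 N at the tip; above 5 N the handle may swing too; bear on it with no more than 15 N.
- bolt (a joint): Turn of the bolt, rad, counter-clockwise (loosening) positive; starts between 0 and 0.2. It turns under about 9 N at the grip, the handle's own drag included, and stays where left. 30 teeth: up to 0.21 rad of a stroke is lost before the ratchet bites. The internal stop is met somewhere between 1.25 and 1.85, different each time, out of sight: it can only be felt.
- stop (a joint): How far the bolt has pressed back the springy internal stop, rad; 0 until the bolt reaches it. Stiff, 100 N m per rad: 0.01 adds 1 N m to the turning load, about 7 N at the grip. Above 0.018 (12 N extra at the grip) is forcing it. The bolt's friction holds a moderate pressure after the handle is let go.
- spare_socket_center (a point): Bystander: centre of a loose steel socket, 20 mm across and 26 mm high, on the board in the case's front corner.
- heat_sink: Bystander: loose finned aluminium heat sink, 30 x 30 x 16 mm, beside the socket; origin under its centre.
- screwdriver: Bystander: screwdriver lying on the bench left of the case; origin under its middle.
- spanner: Bystander: spanner lying on the bench right of the case.
- flux_jar: Bystander: amber jar, 56 mm across and 70 mm high, left of the case.
- spool: Bystander: metal spool, 60 mm across and 50 mm high, right of the case.
- spare_board: Bystander: loose green circuit board, 100 x 75 mm, right of the case.
- mug: Bystander: white mug, 80 mm across and 95 mm high, at the left.

How it is judged:
On the way, in this order (a step that is already met when the one before it is completed fails the run):
1. the direction lever is flipped fully over to the loosening side, the bolt not yet turned (value of joint lever above 0.38 rad and value of joint bolt below 0.4 rad), for 0.1 s.
2. the bolt is broken loose and turned through a first stroke (value of joint bolt above 0.5 rad), for 0.1 s.
3. the bolt has come up against its internal stop (value of joint stop above 0.0025 rad), for 0.1 s.
At the end, for the whole second after the job is handed in: The bolt rests against its internal stop (stop pressed by more than 0.0015 rad, bolt turned past 1.2 rad), the lever is still over on the loosening side (above 0.36 rad), and handle and bolt are at rest (value of joint stop above 0.0015 rad and value of joint bolt above 1.2 rad and value of joint lever above 0.36 rad and velocity of joint bolt below 0.05 rad/s and velocity of joint handle between -0.1 and 0.1 rad/s); the robot touches nothing.
It fails at once if the bolt is forced into its stop (pressed by more than 0.018 rad, about 12 N extra at the grip) (value of joint stop above 0.018 rad).
It fails at once if the lever is pushed with more than 15 N (contact force between anything else and lever above 15 N).
It fails at once if the bolt is tightened further (value of joint bolt below -0.05 rad).
It fails at once if a bystander is moved by more than 30 mm (distance of any of spare_socket_center, heat_sink, screwdriver, spanner, flux_jar, spool, spare_board, mug from where it was at the start of the episode above 0.03 m).
It also fails if it takes over 72 s, if anything falls off the work surface, if the arm or the gripper's body presses on something with over 40 N, if the wrist force passes 120 N, or if a joint passes its speed limit or range.

## Robot

A 7-joint arm with a two-finger parallel gripper is mounted at the origin on the work surface. World frame = base frame: x ahead of the robot, y to its left, z up, the work surface at z = 0. Lengths are in m, angles in rad, forces in N, time in s.
With the tool pointing down it reaches from about 0.425 to 0.875 m from the base axis. Payload 4.7 kg.
Tool frame: the origin (TCP) lies on the centre line of the jaws, within the pads' length; the fingertips stand ahead of it and the grasp point (between the pads) lies 2 mm behind it (nose_length is the z of the fingertips in the tool frame, in m); z points along the fingers, y is the line along which they close (so a half turn about z gives the same grasp; the last joint's range is limited). The gripper opens to 87 mm and grips with 3 to 60 N. Pads are 19 mm wide; open, the fingers measure 117 mm over their backs; the gripper's body (75 mm by 190 mm) begins 51 mm behind the grasp point.
Start: joints at [1.163, 0.321, -0.07, 1.45, 0.023, 1.371, -0.057], TCP at [0.266, -0.593, 0.24] pointing down, gripper open.
Joint ranges: [-2.86, 2.86], [-0.3, 2.09], [-1.38, 1.24], [0.06, 2.45], [-1.56, 4.7], [0.09, 2.05], [-2.69, 2.69]. Speed limits (rad/s): [2.57, 2.57, 3.14, 3.14, 3.14, 3.14, 3.14].

## Interface

Orientations are given as a rotation vector (axis times angle).
In Python, from bench import * gives the robot as it stands.
- The arm moves only by the tool send_rows, never from a script. Its arguments are lists of equal length, an entry for each row: "xyz": the shift along the tool's x, y, z in mm, a list of three; "dr": the turn, a rotation vector about the tool's x, y, z in rad, a list of three. A call has exactly 10 rows; each row is the pose to reach, as a shift and turn from the pose commanded when the call began, along the tool's axes at that moment; what a row does not reach only later rows make up. A row lasts 1/12 s, in which the tool goes at most 41.7 mm and 7.16 degrees, less where a joint would pass 70% of its speed; a pose out of reach is approached as far as the arm can. A call with a gripper value outside its range is refused whole. "jaw" is the finger opening in mm, from 0 to 87, set as the call begins (left out, the last holds). The fingers move at their own pace and stop on an object; "grip_force" is the grip in N (left out, the last holds). Time passes only in rows, so rows that repeat a pose let the fingers close, or fill a call up. It gives the time, the measured TCP pose, the force, the opening and the grip force at its end, in the units of the state.
- get_state(): the state, without advancing time (a new reading comes with each control period).
- get_image(name): name is "scene" or "side" or "wrist"; returns the picture (400x640x3 uint8, red, green, blue); there is no depth.
- calibration(name): a dict with "vfov" (degrees; the focal length in pixels is half the picture's height over the tangent of half this angle, whatever the lens; pixels are square), "cx", "cy" (the principal point, pixels), "rvec" (rotation vector, rad) and "tvec" (3), from world to camera coordinates, as OpenCV has them; the wrist camera has in their place "hand_eye" (4x4, takes a point from camera to tool coordinates, whose origin is the TCP and whose axes are the flange's). Camera axes: x right, y down, z forward; pixel columns grow to the right and rows downward; lengths in m; the calibration is good to about 2 mm. A picture is of the moment at which its call begins: read the wrist's pose just before it. calibration takes no time and is no camera call.
- close_job(): hands the job in; it is judged then, once.
The state is a dict: "time": time; "joint_positions": joint angles; "qd": joint speeds; "joint_torque": joint torques, N m; "position": TCP position; "tool_rot": TCP orientation; "ft_force": force on the tool from outside, world axes, zero at the start; "torque": the same for the moment, N m; "grip_width": opening from 0.0 (shut) to 1.0 (fully open); "grip_force": force on a finger pad.
Only numpy, scipy, OpenCV 4.12 (cv2) and the standard library are available. Lean on these libraries where they do the work, as an engineer would, in place of code of your own. Each camera call takes 0.05 s, during which the arm holds its last target. There are 200 camera calls.

## Working session

There is one attempt and no reset: what is moved stays moved. The work goes in short steps, Python scripts to look and compute and a tool call to move; the robot and the scene stay as the last step left them, time stands still between calls to the robot, and variables do not carry over. Pictures are saved under pics/ and viewed, at most 10 in all, crops included, and the job is handed in when it is done.

Besides the shell and the picture viewer there is one more tool, called as name(argument=value, ...) on one line, values as JSON. send_rows: Moves the arm, as the interface text tells. Its arguments: {"type":"object","properties":{"xyz":{"type":"array"},"dr":{"type":"array"},"jaw":{"type":"number"},"grip_force":{"type":"number"}},"required":["xyz","dr"]}

```bash
ls; mkdir -p pics; python3 - <<'E'
from bench import *
import cv2
s=get_state();print({k:(v if not hasattr(v,'round') else v) for k,v in s.items()})
for n in("scene","side","wrist"):
    print(n,calibration(n)); cv2.imwrite(f"pics/{n}0.png",get_image(n)[:,:,::-1])
E
```

```text
pics
{'time': 0.0, 'joint_positions': array([ 1.16311498,  0.32185856, -0.0700872 ,  1.45172187,  0.02261981,
        1.37077967, -0.05687405]), 'qd': array([ 4.41196242e-04, -1.99227920e-03, -1.67419421e-03,  1.32946907e-03,
        3.60273337e-06,  1.39349674e-03, -1.95450864e-03]), 'joint_torque': array([-4.88238254e-05, -4.91290891e+01, -4.04072385e-01, -3.12536001e+01,
       -6.38788892e-02,  4.36902547e-02,  1.64138864e-04]), 'position': array([ 0.26583176, -0.59256636,  0.23841488]), 'tool_rot': array([-3.07010317e+00, -6.57331044e-01,  8.30854611e-04]), 'ft_force': array([-0.46500949,  0.18147801, -0.22348133]), 'torque': array([ 0.00166693, -0.00677177, -0.03765747]), 'grip_force': 0.0, 'grip_width': 0.9987821853203006}
scene {'vfov': 46.727439540462655, 'cx': 328.4072456215341, 'cy': 207.4793962119505, 'rvec': array([ 2.36810708,  0.99492104, -0.30701247]), 'tvec': array([-0.32156495, -0.24002547,  1.91807466])}
side {'vfov': 51.634458637089686, 'cx': 319.72351771510904, 'cy': 201.7459631319997, 'rvec': array([ 0.33588029, -2.76440437,  1.23391807]), 'tvec': array([0.47169356, 0.17254383, 1.09607377])}
wrist {'vfov': 61.3720632891607, 'cx': 326.5957898716448, 'cy': 203.3147301419472, 'hand_eye': array([[-1.13554078e-04, -9.64115456e-01, -2.65483286e-01,
         7.20106146e-02],
       [ 9.99999913e-01, -2.15838461e-04,  3.56101999e-04,
         7.36126586e-04],
       [-4.00624945e-04, -2.65483222e-01,  9.64115397e-01,
        -1.45419539e-01],
       [ 0.00000000e+00,  0.00000000e+00,  0.00000000e+00,
         1.00000000e+00]])}
```

View pics/scene0.png

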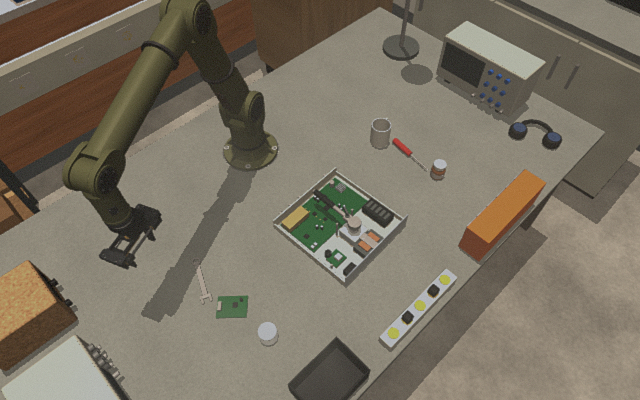

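View pics/side0.png

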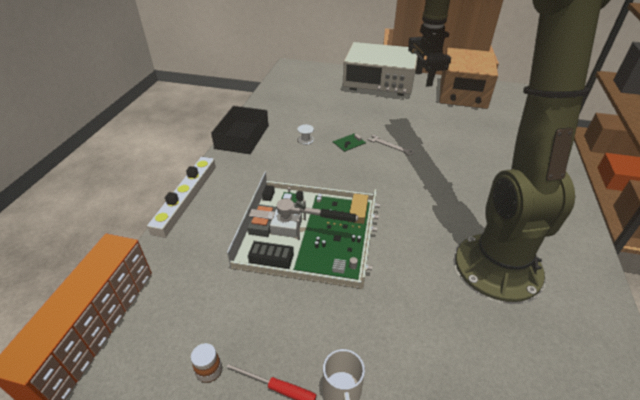

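The scene view shows the ratchet head at about (354,226) and the grip running to about (318,192). The side view shows the head at (287,208) and the black grip from (320,213) to (356,218). I'll cast rays from both views.

```bash
cat > h.py <<'E'
from bench import *
import cv2, numpy as np
from scipy.spatial.transform import Rotation as R
def cam(n,s=None):
    c=calibration(n); f=200/np.tan(np.radians(c['vfov'])/2)
    K=np.array([[f,0,c['cx']],[0,f,c['cy']],[0,0,1]])
    if n=='wrist':
        T=np.eye(4);T[:3,:3]=R.from_rotvec(s['tool_rot']).as_matrix();T[:3,3]=s['position']
        W=T@c['hand_eye']; return K,W[:3,:3],W[:3,3]
    M=R.from_rotvec(c['rvec']).as_matrix(); return K,M.T,-M.T@c['tvec']
def onplane(n,uv,z,s=None):
    K,M,o=cam(n,s); d=M@np.linalg.solve(K,[*uv,1]); return o+d*(z-o[2])/d[2]
def proj(n,p,s=None):
    K,M,o=cam(n,s); q=K@(M.T@(np.array(p)-o)); return q[:2]/q[2]
E
python3 - <<'E'
from h import *
for n,h,g in (("scene",(354,225),(318,192)),("side",(287,207),(356,217))):
    a=onplane(n,h,.09);b=onplane(n,g,.087);print(n,a.round(3),b.round(3),np.linalg.norm((b-a)[:2]))
im=cv2.imread("pics/side0.png")[170:300,220:390];cv2.imwrite("pics/side0c.png",cv2.resize(im,None,fx=4.6,fy=4.6,interpolation=2))
s=get_state();print(R.from_rotvec(s['tool_rot']).as_matrix().round(3))
E
```

```text
scene [ 0.591 -0.006  0.09 ] [0.4   0.005 0.087] 0.19167055938092287
side [0.578 0.003 0.09 ] [ 0.387 -0.007  0.087] 0.19079794753367826
[[ 0.912  0.409 -0.001]
 [ 0.409 -0.912  0.001]
 [-0.    -0.001 -1.   ]]
```

View pics/side0c.png

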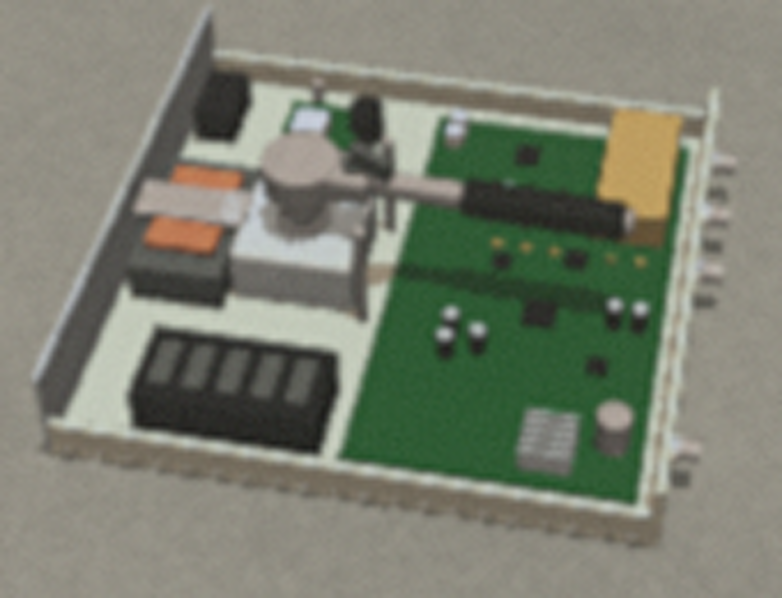

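The crop shows the ratchet head at full-frame pixel (285.6,203.7) and the grip end at (356,217). The handle points at the robot, and the socket and heat sink sit in the near-left corner. Next I'll move above the bolt for a wrist view.

send_rows(xyz=[[29, -26, -4], [58, -51, -8], [87, -77, -12], [115, -102, -15], [144, -127, -18], [173, -153, -22], [202, -178, -26], [230, -203, -29], [259, -228, -32], [288, -254, -36]], dr=[[0, 0, 0.025], [0, 0, 0.05], [0, 0, 0.075], [0, 0, 0.1], [0, 0, 0.127], [0, 0, 0.152], [0, 0, 0.177], [0, 0, 0.202], [0, 0, 0.228], [0, 0, 0.253]], jaw=20)

```text
time: 0.98
position: [0.425, -0.2416, 0.2754]
tool_rot: [3.13, 0.262, -0.001]
ft_force: [0.2, -0.2, -0.6]
grip_width: 0.327
grip_force: 0.0
```

```bash
python3 - <<'E'
from h import *
import bench
print([x for x in dir(bench) if not x.startswith('_')])
s=get_state();M=R.from_rotvec(s['tool_rot']).as_matrix();print(s['position'],M[:,0],s['grip_width'])
print("to go tool mm",(M.T@(np.array([.53,-.01,.30])-s['position'])*1000).round(), 'yaw',np.arctan2(M[1,0],M[0,0]))
E
```

```text
['MotionError', 'calibration', 'close_job', 'get_image', 'get_state', 'nose_length']
[ 0.42500381 -0.24162284  0.27544264] [ 9.86054706e-01  1.66420886e-01 -4.54010300e-04] 0.32708544503038894
to go tool mm [ 142. -211.  -25.] yaw 0.16719883455950726
```

send_rows(xyz=[[20, -30, -4], [40, -60, -8], [60, -90, -12], [80, -120, -16], [100, -150, -20], [120, -180, -23], [142, -211, -25], [142, -211, -25], [142, -211, -25], [142, -211, -25]], dr=[[0, 0, 0.025], [0, 0, 0.05], [0, 0, 0.075], [0, 0, 0.1], [0, 0, 0.125], [0, 0, 0.15], [0, 0, 0.167], [0, 0, 0.167], [0, 0, 0.167], [0, 0, 0.167]])

```text
time: 1.82
position: [0.5291, -0.0121, 0.3001]
tool_rot: [3.141, 0.003, -0.002]
ft_force: [-0.2, -0.1, -0.0]
grip_width: 0.233
grip_force: 0.0
```

```bash
python3 - <<'E'
from h import *
import bench,pickle
print(bench.nose_length)
s=get_state();im=get_image("wrist");print(s['position'],s['tool_rot'],s['grip_width'],s['ft_force'],s['torque'])
pickle.dump((s,im),open('w1.pkl','wb'))
cv2.imwrite("pics/w1.png",im[:,:,::-1])
E
```

```text
0.017
[ 0.52909871 -0.0120724   0.30008522] [ 3.14092986e+00  3.21315164e-03 -1.60175148e-03] 0.2326048711024244 [-0.23225289 -0.13965133 -0.04112747] [0.02152904 0.00780919 0.03057516]
```

View pics/w1.png

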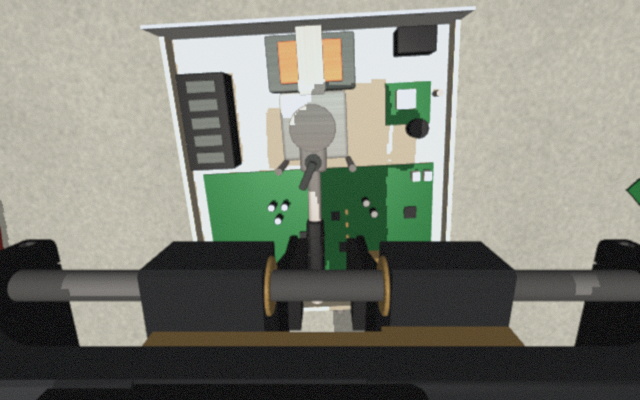

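The wrist view shows the head disc at (312,128), the lever pivot at (313,162) and the lever tip at about (305,186). The pins are at (281,167) and (349,163), and the grip starts near (316,222). I'll refine the points with masks.

```bash
python3 - <<'E'
from h import *
import pickle
s,im=pickle.load(open('w1.pkl','rb'))
g=cv2.cvtColor(im,cv2.COLOR_RGB2GRAY)
c=cv2.HoughCircles(cv2.medianBlur(g,3)[90:170,270:360],cv2.HOUGH_GRADIENT,1,50,param1=80,param2=12,minRadius=18,maxRadius=30);print('circ',c+np.array([270,90,0]))
f=lambda u,z:onplane('wrist',u,z,s)
head=f((312,128),.098)
print('head',head,'pivot',f((313,162),.116),'tip',f((305,186),.116),'pins',f((281,167),.084),f((349,163),.084))
# handle centre per row: grip dark between columns
for r in (200,210,216): 
    print(r,im[r,300:332].sum(1))
for n in range(205,236,5): print(n, g[n,300:332])
print('case rear wall corners', f((165,30),.06),f((455,20),.06), 'front-left/right',f((193,240),.04),f((437,240),.04))
x,y,w,h=260,90,110,160
cv2.imwrite('pics/w1c.png',cv2.resize(im[y:y+h,x:x+w,::-1],None,fx=3.7,fy=3.7,interpolation=2))
E
```

```text
circ [[[312.5 128.5  23.5]]]
head [0.58429874 0.00158191 0.098     ] pivot [5.52611157e-01 1.74900775e-04 1.16000000e-01] tip [0.52851793 0.00838506 0.116     ] pins [0.5423717  0.03603777 0.084     ] [ 0.54684007 -0.03733948  0.084     ]
200 [343 345 341 348 337 339 341 352 397 513 591 638 662 668 664 672 641 513
 401 363 293 199 166 166 148 149 151 176 169 147 183 155]
210 [336 334 330 328 320 320 330 321 361 507 568 611 641 647 653 650 654 651
 594 446 309 209 171 168 154 158 173 152 160 156 164 146]
216 [328 330 320 325 324 328 327 322 351 473 558 603 631 648 643 645 647 650
 591 435 327 218 175 164 156 170 165 163 173 154 159 120]
205 [125 127 130 127 129 129 127 125 132 172 192 212 218 220 224 221 221 217
 198 144 104  73  64  60  61  64  60  67  65  64  62  63]
210 [128 127 126 125 123 122 126 122 128 171 191 206 216 218 219 219 220 219
 200 150 104  74  66  66  62  62  67  61  63  62  64  58]
215 [123 126 129 124 126 125 124 118 125 163 187 199 212 215 218 217 219 218
 199 147 108  78  63  64  59  60  65  60  66  63  59  45]
220 [120 121 121 123 122 123 112  75  63 119 158 176 192 194 196 197 199 196
 181 157 117  55  29  42  61  61  69  60  64  66  60  52]
225 [123 121 120 121 124 117  73  38  44  53  61  61  67  65  59  62  56  55
  56  53  42  22  20  35  50  65  64  60  66  67  63  65]
230 [109 107 103 106 104 100  68  39  36  50  58  65  67  67  67  65  60  60
  56  50  40  28  26  31  45  65  56  58  54  66  57  66]
235 [77 70 66 68 67 65 43 26 34 49 60 65 63 65 65 62 63 58 62 55 35 23 27 23
 35 55 62 64 63 66 58 69]
case rear wall corners [0.68155335 0.15481678 0.06      ] [ 0.69158045 -0.14545481  0.06      ] front-left/right [0.44037351 0.15834986 0.04      ] [ 0.4408354  -0.15558172  0.04      ]
```

View pics/w1c.png

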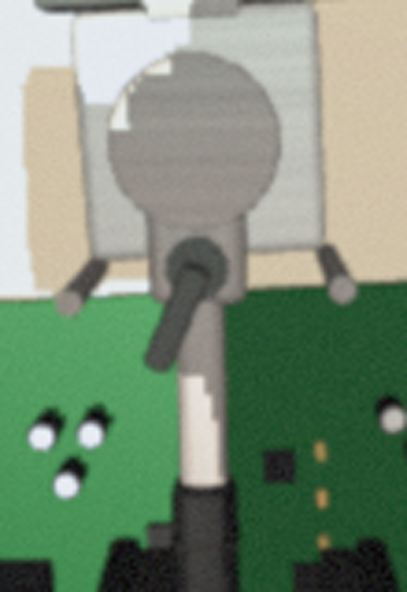

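The crop puts the head at (312.4,127.4) and the pin tops at (279,172) and (352.4,168.4). The lever end is at (302.7,187.8), its pivot at (313.2,160.8), and the grip starts at (315.7,221.6).

```bash
python3 - <<'E'
from h import *
import pickle
s,im=pickle.load(open('w1.pkl','rb'))
f=lambda u,z:onplane('wrist',u,z,s)[:2]
A=f((312.5,127.8),.098)
def rep(n,p):
    d=p-A; print(n,p.round(4),'r',np.linalg.norm(d).round(4),'ang from -x, ccw+',np.arctan2(-d[1],-d[0]).round(3))
print(A)
rep('pinL',f((279,171.9),.084));rep('pinR',f((352.4,168.4),.084));rep('pivot',f((313.2,160.8),.116));rep('end',f((302.7,187.8),.116));rep('grip0',f((315.7,221.6),.097));rep('neck',f((314.3,210),.093))
P=f((313.2,160.8),.116);E=f((302.7,187.8),.116);d=E-P;print(np.linalg.norm(d),np.arctan2(-d[1],-d[0]))
for n in('scene','side'): print(n,proj(n,[*A,.098]))
E
```

```text
[0.5844965 0.0010765]
pinL [0.537  0.0384] r 0.0604 ang from -x, ccw+ -0.666
pinR [ 0.541  -0.0411] r 0.0606 ang from -x, ccw+ 0.77
pivot [ 0.5538 -0.    ] r 0.0307 ang from -x, ccw+ 0.036
end [0.5267 0.0107] r 0.0586 ang from -x, ccw+ -0.165
grip0 [ 0.4847 -0.0014] r 0.0999 ang from -x, ccw+ 0.025
neck [4.967e-01 1.000e-04] r 0.0878 ang from -x, ccw+ 0.011
0.029172779684853486 -0.37728233072689593
scene [354.03546642 221.35486897]
side [284.69695789 204.0131271 ]
```

send_rows(xyz=[[-3, -10, 20], [-7, -20, 45], [-7, -20, 75], [-7, -20, 105], [-7, -20, 130], [-7, -20, 148], [-7, -20, 158], [-7, -20, 158], [-7, -20, 158], [-7, -20, 158]], dr=[[0, 0, 0], [0, 0, 0], [0, 0, 0], [0, 0, 0], [0, 0, 0], [0, 0, 0], [0, 0, 0], [0, 0, 0], [0, 0, 0], [0, 0, 0]], jaw=36)

```text
time: 2.7
position: [0.5233, 0.0079, 0.144]
tool_rot: [3.141, 0.001, 0.004]
ft_force: [0.4, 0.6, -0.2]
grip_width: 0.411
grip_force: 0.0
```

```bash
python3 - <<'E'
from h import *
s=get_state();im=get_image("wrist");print(s['position'],s['tool_rot'],s['grip_width']*87,s['ft_force'],s['joint_positions'].round(2))
cv2.imwrite("pics/w2.png",cv2.resize(im[100:330,180:480,::-1],None,fx=2.6,fy=2.6,interpolation=2))
E
```

```text
[0.52334824 0.00790498 0.14395793] [3.14119095e+00 1.32125684e-03 3.65381209e-03] 35.726278764724015 [ 0.41080017  0.57793999 -0.17795405] [ 0.51  0.17 -0.62  1.87  0.11  1.14 -1.72]
```

View pics/w2.png

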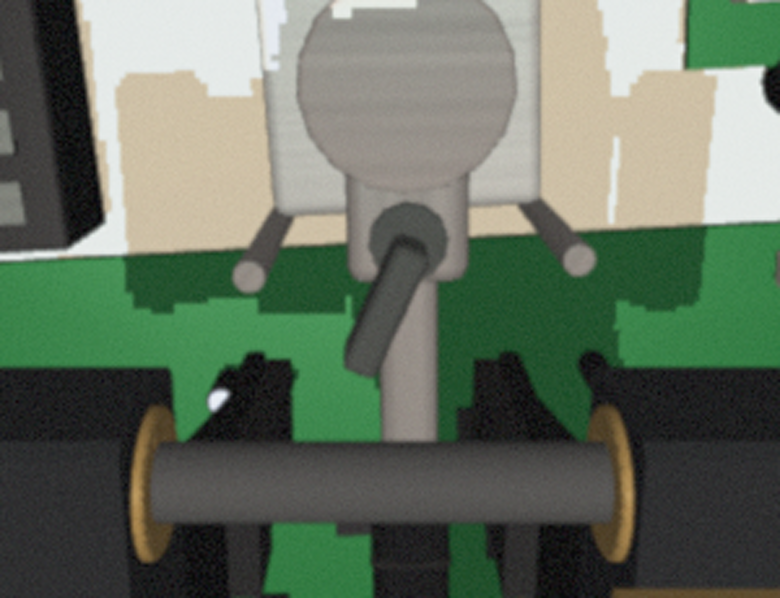

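The view shows the fingers straddling the lever with margin: the lever end is at crop (360,368) and the finger inner edges at about 293 and 475. Next I'll descend and sweep toward the loosening side.

send_rows(xyz=[[-1, 0, 8], [-1, 0, 16], [-1, 0, 22], [-1, 4, 22], [-1, 8, 22], [-1, 11, 22], [-1, 14, 22], [-1, 17, 22], [-1, 20, 22], [-1, 22, 22]], dr=[[0, 0, 0], [0, 0, 0], [0, 0, 0], [0, 0, 0], [0, 0, 0], [0, 0, 0], [0, 0, 0], [0, 0, 0], [0, 0, 0], [0, 0, 0]])

```text
time: 3.58
position: [0.5205, -0.0127, 0.1204]
tool_rot: [-3.14, -0.004, 0.003]
ft_force: [-2.9, 4.6, 0.6]
grip_width: 0.414
grip_force: 2.2
```

send_rows(xyz=[[0, 1, 0], [0, 2, 0], [0, 3, 0], [0, 4, 0], [0, 5, 0], [0, 5, 0], [0, 5, 0], [0, 5, 0], [0, 5, 0], [0, 5, 0]], dr=[[0, 0, 0], [0, 0, 0], [0, 0, 0], [0, 0, 0], [0, 0, 0], [0, 0, 0], [0, 0, 0], [0, 0, 0], [0, 0, 0], [0, 0, 0]])

```text
time: 4.42
position: [0.5205, -0.0181, 0.1203]
tool_rot: [-3.141, -0.004, 0.003]
ft_force: [-3.8, 4.1, 0.7]
grip_width: 0.416
grip_force: 2.1
```

send_rows(xyz=[[0, 0.5, 0], [0, 1, 0], [0, 1.5, 0], [0, 2, 0], [0, 2.5, 0], [0, 3, 0], [0, 3, 0], [0, 3, 0], [0, 3, 0], [0, 3, 0]], dr=[[0, 0, 0], [0, 0, 0], [0, 0, 0], [0, 0, 0], [0, 0, 0], [0, 0, 0], [0, 0, 0], [0, 0, 0], [0, 0, 0], [0, 0, 0]])

```text
time: 5.25
position: [0.5212, -0.0217, 0.1204]
tool_rot: [3.141, 0.003, -0.001]
ft_force: [-3.2, 3.0, -0.0]
grip_width: 0.414
grip_force: 2.2
```

```bash
python3 - <<'E'
from h import *
s=get_state();im=get_image("wrist");print(s['position'],s['tool_rot'],s['grip_width']*87,s['ft_force'],s['torque'])
cv2.imwrite("pics/w3.png",cv2.resize(im[100:330,180:480,::-1],None,fx=2.6,fy=2.6,interpolation=2))
E
```

```text
[ 0.52115302 -0.02170042  0.12041481] [ 3.14138853e+00  2.67879492e-03 -9.33349131e-04] 35.985746749887284 [-3.19134778  3.0325488  -0.01500929] [0.72763617 0.9532631  0.08110323]
```

View pics/w3.png

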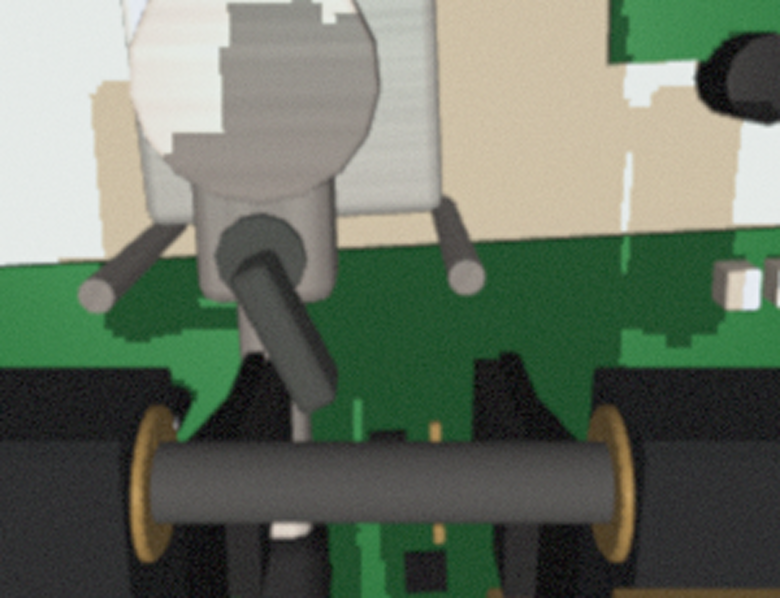

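The lever has swung over: the pivot is at crop (262,250), the end at (318,393) and the grip at about (300,565). I'll compute the angles.

```bash
python3 - <<'E'
from h import *
s=get_state()
f=lambda u,z:onplane('wrist',(u[0]/2.6+180,u[1]/2.6+100),z,s)[:2]
a=lambda d:np.arctan2(-d[1],-d[0])
P=f((258,252),.116);E=f((318,394),.116);A=f((255,73),.098);G=f((299,545),.097);N=f((302,425),.092)
print(P,E,np.linalg.norm(E-P),a(E-P),'head',A,'neck',N,a(N-A),'grip',G,a(G-A),np.linalg.norm(G-A))
E
```

```text
[ 0.5552662  -0.00084506] [ 0.52823137 -0.01095209] 0.02886233272753449 0.35776384836009895 head [0.58522166 0.00106995] neck [ 0.51051365 -0.00553019] 0.08811704868694029 grip [ 0.48425111 -0.00471694] 0.05725001165064273 0.10113624700144035
```

send_rows(xyz=[[0, 0.5, 0], [0, 1, 0], [0, 1.5, 0], [0, 2, 0], [0, 2, 0], [0, 2, 0], [0, 2, 0], [0, 2, 0], [0, 2, 0], [0, 2, 0]], dr=[[0, 0, 0], [0, 0, 0], [0, 0, 0], [0, 0, 0], [0, 0, 0], [0, 0, 0], [0, 0, 0], [0, 0, 0], [0, 0, 0], [0, 0, 0]])

```text
time: 6.13
position: [0.5213, -0.0228, 0.1204]
tool_rot: [-3.141, -0.004, 0.001]
ft_force: [-3.3, 5.1, -1.4]
grip_width: 0.415
grip_force: 2.9
```

send_rows(xyz=[[0, 0.5, 0], [0, 1, 0], [0, 1.5, 0], [0, 1.5, 0], [0, 1.5, 0], [0, 1.5, 0], [0, 1.5, 0], [0, 1.5, 0], [0, 1.5, 0], [0, 1.5, 0]], dr=[[0, 0, 0], [0, 0, 0], [0, 0, 0], [0, 0, 0], [0, 0, 0], [0, 0, 0], [0, 0, 0], [0, 0, 0], [0, 0, 0], [0, 0, 0]])

```text
time: 6.97
position: [0.5214, -0.0244, 0.1204]
tool_rot: [-3.141, -0.004, -0.0]
ft_force: [-3.5, 5.1, -1.1]
grip_width: 0.413
grip_force: 2.8
```

```bash
python3 - <<'E'
from h import *
s=get_state();im=get_image("wrist");print(s['position'],s['tool_rot'],s['grip_width']*87,s['ft_force'],s['torque'])
cv2.imwrite("pics/w4.png",cv2.resize(im[100:330,180:480,::-1],None,fx=2.6,fy=2.6,interpolation=2))
E
```

```text
[ 0.52143617 -0.02436243  0.12043315] [-3.14073488e+00 -3.52860873e-03 -9.15580673e-05] 35.91622412583271 [-3.46016076  5.08089669 -1.09284268] [1.02193497 0.75239106 0.12364029]
```

View pics/w4.png

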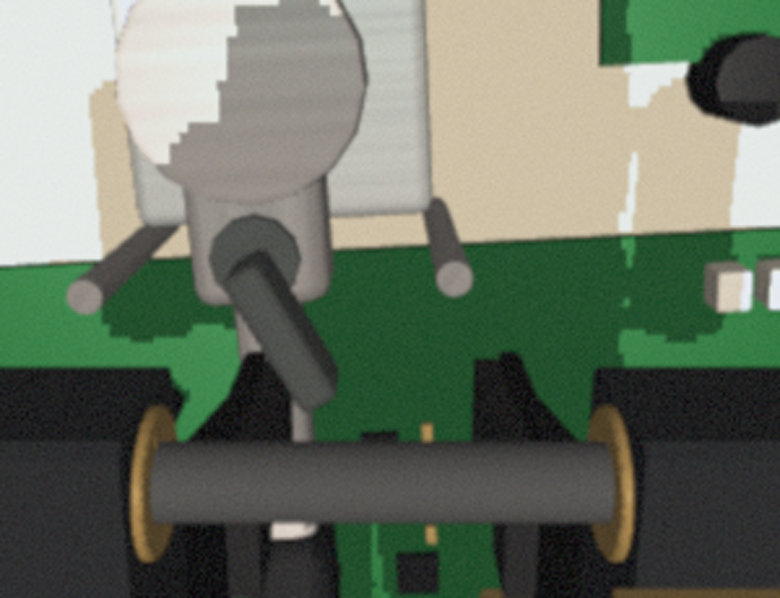

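Crop: pivot at about (254,248), lever end at (318,390), so the lever is nearly at its end. I'll keep pushing in small steps until the force rises.

send_rows(xyz=[[0, 0.5, 0], [0, 1, 0], [0, 1.5, 0], [0, 1.5, 0], [0, 1.5, 0], [0, 1.5, 0], [0, 1.5, 0], [0, 1.5, 0], [0, 1.5, 0], [0, 1.5, 0]], dr=[[0, 0, 0], [0, 0, 0], [0, 0, 0], [0, 0, 0], [0, 0, 0], [0, 0, 0], [0, 0, 0], [0, 0, 0], [0, 0, 0], [0, 0, 0]])

```text
time: 7.85
position: [0.5216, -0.0257, 0.1204]
tool_rot: [-3.141, -0.004, -0.001]
ft_force: [-3.1, 5.6, -0.9]
grip_width: 0.415
grip_force: 2.8
```

send_rows(xyz=[[0, 0.5, 0], [0, 1, 0], [0, 1.5, 0], [0, 1.5, 0], [0, 1.5, 0], [0, 1.5, 0], [0, 1.5, 0], [0, 1.5, 0], [0, 1.5, 0], [0, 1.5, 0]], dr=[[0, 0, 0], [0, 0, 0], [0, 0, 0], [0, 0, 0], [0, 0, 0], [0, 0, 0], [0, 0, 0], [0, 0, 0], [0, 0, 0], [0, 0, 0]])

```text
time: 8.68
position: [0.5217, -0.026, 0.1204]
tool_rot: [-3.139, -0.005, -0.001]
ft_force: [-2.8, 6.5, -1.1]
grip_width: 0.412
grip_force: 3.6
```

```bash
python3 - <<'E'
from h import *
s=get_state();im=get_image("wrist");print(s['position'],s['tool_rot'],s['ft_force'])
cv2.imwrite("pics/w5.png",cv2.resize(im[100:330,180:480,::-1],None,fx=2.6,fy=2.6,interpolation=2))
E
```

```text
[ 0.5216659  -0.02604175  0.12041846] [-3.13912244e+00 -4.89592580e-03 -8.98475141e-04] [-2.77003991  6.4571297  -1.10175052]
```

View pics/w5.png

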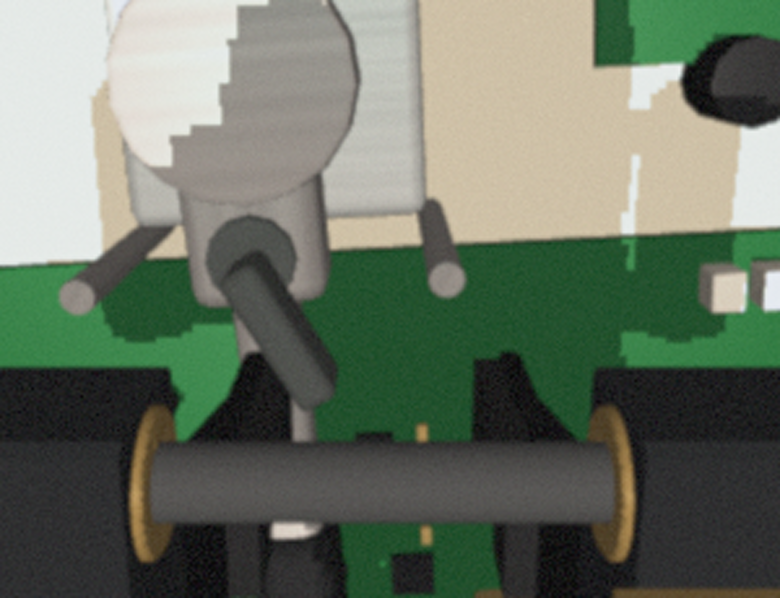

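Crop: pivot at about (249,250), lever end at (319,391). The force is now rising while the motion has stopped. I'll compute the angle and push once more.

```bash
python3 - <<'E'
from h import *
s=get_state()
f=lambda u,z:onplane('wrist',(u[0]/2.6+180,u[1]/2.6+100),z,s)[:2]
a=lambda d:np.arctan2(-d[1],-d[0])
A=np.array([.5845,.001])
P=f((247,254),.116);E=f((319,391),.116);G=f((299,545),.097)
print(P,E,np.linalg.norm(E-P),a(E-P),G,a(G-A),'pivotdir',a(P-A), 'headseen',f((233,73),.098))
E
```

```text
[ 0.55537382 -0.00316752] [ 0.52932767 -0.01547368] 0.028806999533313116 0.44138658852653545 [ 0.48477496 -0.00905583] 0.10049583680733541 pivotdir 0.14212020422415136 headseen [0.58572765 0.0010072 ]
```

send_rows(xyz=[[0, 0.5, 0], [0, 1, 0], [0, 1.5, 0], [0, 1.5, 0], [0, 1.5, 0], [0, 1.5, 0], [0, 1.5, 0], [0, 1.5, 0], [0, 1.5, 0], [0, 1.5, 0]], dr=[[0, 0, 0], [0, 0, 0], [0, 0, 0], [0, 0, 0], [0, 0, 0], [0, 0, 0], [0, 0, 0], [0, 0, 0], [0, 0, 0], [0, 0, 0]])

```text
time: 9.57
position: [0.5217, -0.0264, 0.1204]
tool_rot: [-3.138, -0.006, -0.001]
ft_force: [-2.9, 8.4, -1.9]
grip_width: 0.413
grip_force: 4.4
```

The lever torque is now about 2.5 times its friction while it stays put, so it is at its end and the ratchet has bitten. I'll back off and lift, then straddle the neck at about 82 mm radius. The smaller radius makes the arm's compliance protect the stop.

send_rows(xyz=[[0, -6, 0], [0, -12, 0], [0, -16, 0], [0, -16, 0], [0, -16, -14], [0, -16, -28], [-4, -17, -38], [-10, -19, -38], [-18, -22, -38], [-18, -22, -38]], dr=[[0, 0, 0], [0, 0, 0], [0, 0, 0], [0, 0, 0], [0, 0, 0], [0, 0, 0], [0, 0, -0.03], [0, 0, -0.07], [0, 0, -0.11], [0, 0, -0.11]])

```text
time: 10.4
position: [0.5029, -0.0078, 0.159]
tool_rot: [3.135, 0.177, 0.001]
ft_force: [-0.2, 0.8, 0.1]
grip_width: 0.421
grip_force: 0.0
```

```bash
python3 - <<'E'
from h import *
s=get_state();im=get_image("wrist");print(s['position'],s['tool_rot'],s['ft_force'],s['grip_width']*87)
cv2.imwrite("pics/w6.png",cv2.resize(im[60:330,180:480,::-1],None,fx=2.2,fy=2.2,interpolation=2))
E
```

```text
[ 0.50294312 -0.00781945  0.15898176] [3.13527975e+00 1.76959763e-01 9.45658947e-04] [-0.15913355  0.75486435  0.13199508] 36.6146627924273
```

View pics/w6.png

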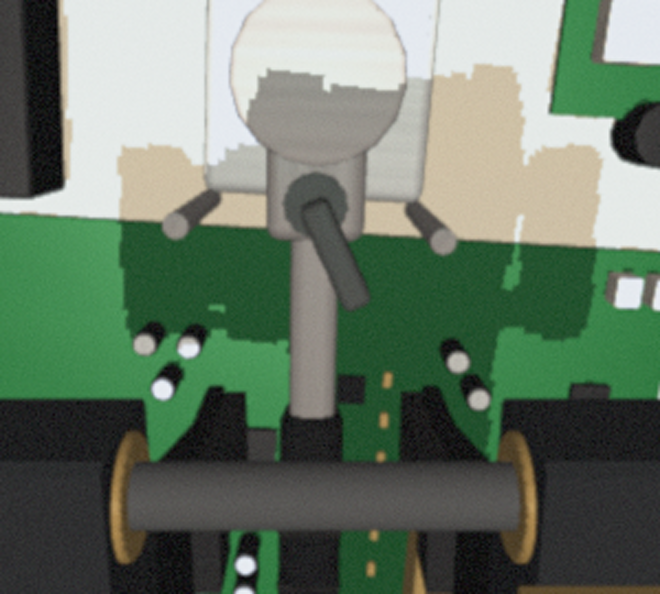

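Aligned: the handle runs straight down the image between the fingers, and the lever is fully over. Next is the descent onto the neck.

send_rows(xyz=[[0, 0, 0], [0, 0, 5], [0, 0, 15], [0, 0, 25], [0, 0, 35], [0, 0, 45], [0, 0, 55], [0, 0, 62], [0, 0, 66], [0, 0, 66]], dr=[[0, 0, 0], [0, 0, 0], [0, 0, 0], [0, 0, 0], [0, 0, 0], [0, 0, 0], [0, 0, 0], [0, 0, 0], [0, 0, 0], [0, 0, 0]], jaw=24)

```text
time: 11.28
position: [0.5026, -0.0075, 0.0913]
tool_rot: [-3.136, -0.176, 0.003]
ft_force: [-0.2, 0.1, -0.7]
grip_width: 0.274
grip_force: 0.0
```

```bash
cat > arc.py <<'E'
from h import *
import sys
A=np.array([.5845,.001])
def now():
    s=get_state();M=R.from_rotvec(s['tool_rot']).as_matrix();d=s['position'][:2]-A
    t=np.array([np.sin(np.arctan2(-d[1],-d[0])),-np.cos(np.arctan2(-d[1],-d[0]))])
    F=s['ft_force'][:2]
    print('t',round(s['time'],2),'r',np.linalg.norm(d).round(4),'phi',np.arctan2(-d[1],-d[0]).round(4),'yaw',np.arctan2(M[1,0],M[0,0]).round(4),'z',s['position'][2].round(4),'Ftan',-(F@t).round(2),'Frad',(F@(d/np.linalg.norm(d))).round(2),'w',(s['grip_width']*87).round(1),'q',s['joint_positions'].round(2))
def arc(d,r=82,n=10):
    D=np.linspace(d/n,d,n);print([[round(r*(1-np.cos(x))),round(r*np.sin(x)),0] for x in D],[[0,0,round(-x,2)] for x in D])
if __name__=='__main__':
    now()
    for a in sys.argv[1:]: arc(float(a))
E
python3 arc.py -0.6 0.5
```

```text
Traceback (most recent call last):
  File "arc.py", line 12, in <module>
    now()
    ~~~^^
  File "arc.py", line 8, in now
    print('t',round(s['time'],2),'r',np.linalg.norm(d).round(4),'phi',np.arctan2(-d[1],-d[0]).round(4),'yaw',np.arctan2(M[1,0],M[0,0]).round(4),'z',s['position'][2].round(4),'Ftan',-(F@t).round(2),'Frad',(F@(d/np.linalg.norm(d))).round(2),'w',(s['grip_width']*87).round(1),'q',s['joint_positions'].round(2))
                                                                                                                                                                                                                                                   ^^^^^^^^^^^^^^^^^^^^^^^^^^
AttributeError: 'float' object has no attribute 'round'
```

send_rows(xyz=[[0.1, -4.9, 0], [0.6, -9.8, 0], [1.3, -14.7, 0], [2.4, -19.5, 0], [3.7, -24.2, 0], [5.3, -28.9, 0], [7.1, -33.4, 0], [9.3, -37.9, 0], [11.7, -42.2, 0], [14.3, -46.3, 0]], dr=[[0, 0, 0.06], [0, 0, 0.12], [0, 0, 0.18], [0, 0, 0.24], [0, 0, 0.3], [0, 0, 0.36], [0, 0, 0.42], [0, 0, 0.48], [0, 0, 0.54], [0, 0, 0.6]])

```text
time: 12.12
position: [0.5116, 0.0385, 0.0926]
tool_rot: [3.044, -0.764, -0.002]
ft_force: [-2.4, -2.7, 1.5]
grip_width: 0.274
grip_force: 2.0
```

```bash
sed -i "s/(s\['grip_width'\]\*87).round(1)/round(float(s['grip_width'])*87,1)/" arc.py
python3 arc.py
```

```text
t 12.12 r 0.082 phi -0.4754 yaw -0.492 z 0.0926 Ftan -3.51 Frad 0.84 w 23.8 q [ 0.4   0.2  -0.58  1.94  0.13  1.04 -2.3 ]
```

send_rows(xyz=[[0.1, 4.9, 0], [0.6, 9.8, 0], [1.3, 14.7, 0], [2.4, 19.5, 0], [3.7, 24.2, 0], [5.3, 28.9, 0], [7.1, 33.4, 0], [9.3, 37.9, 0], [11.7, 42.2, 0], [14.3, 46.3, 0]], dr=[[0, 0, -0.06], [0, 0, -0.12], [0, 0, -0.18], [0, 0, -0.24], [0, 0, -0.3], [0, 0, -0.36], [0, 0, -0.42], [0, 0, -0.48], [0, 0, -0.54], [0, 0, -0.6]])

```text
time: 12.95
position: [0.5045, 0.0006, 0.093]
tool_rot: [-3.126, -0.187, -0.005]
ft_force: [0.7, 15.8, -2.1]
grip_width: 0.287
grip_force: 7.7
```

```bash
python3 arc.py
```

```text
t 12.95 r 0.08 phi 0.0053 yaw 0.1192 z 0.093 Ftan 15.77 Frad -0.79 w 24.9 q [ 0.53  0.19 -0.62  1.96  0.12  1.03 -1.59]
```

send_rows(xyz=[[0.1, 4.5, 0], [0.5, 9, 0], [1.1, 13.5, 0], [2, 17.9, 0], [3.1, 22.2, 0], [4.4, 26.5, 0], [6, 30.8, 0], [7.8, 34.9, 0], [9.9, 38.9, 0], [12.1, 42.9, 0]], dr=[[0, 0, -0.055], [0, 0, -0.11], [0, 0, -0.165], [0, 0, -0.22], [0, 0, -0.275], [0, 0, -0.33], [0, 0, -0.385], [0, 0, -0.44], [0, 0, -0.495], [0, 0, -0.55]])

```text
time: 13.78
position: [0.5176, -0.0414, 0.0928]
tool_rot: [-2.958, -1.027, 0.005]
ft_force: [-8.3, 13.8, 8.4]
grip_width: 0.276
grip_force: 8.3
```

```bash
python3 arc.py
```

```text
t 13.78 r 0.0792 phi 0.5656 yaw 0.6683 z 0.0928 Ftan 16.1 Frad -0.4 w 24.0 q [ 0.63  0.23 -0.65  1.92  0.15  1.05 -0.99]
```

send_rows(xyz=[[0.1, -4.9, 0], [0.6, -9.8, 0], [1.3, -14.7, 0], [2.4, -19.5, 0], [3.7, -24.2, 0], [5.3, -28.9, 0], [7.1, -33.4, 0], [9.3, -37.9, 0], [11.7, -42.2, 0], [14.3, -46.3, 0]], dr=[[0, 0, 0.06], [0, 0, 0.12], [0, 0, 0.18], [0, 0, 0.24], [0, 0, 0.3], [0, 0, 0.36], [0, 0, 0.42], [0, 0, 0.48], [0, 0, 0.54], [0, 0, 0.6]])

```text
time: 14.62
position: [0.5034, -0.0054, 0.0931]
tool_rot: [3.137, 0.091, 0.001]
ft_force: [-0.6, -4.0, -0.9]
grip_width: 0.273
grip_force: 2.0
```

send_rows(xyz=[[0.1, -4.9, 0], [0.6, -9.8, 0], [1.3, -14.7, 0], [2.4, -19.5, 0], [3.7, -24.2, 0], [5.3, -28.9, 0], [7.1, -33.4, 0], [9.3, -37.9, 0], [11.7, -42.2, 0], [13.4, -44.9, 0]], dr=[[0, 0, 0.06], [0, 0, 0.12], [0, 0, 0.18], [0, 0, 0.24], [0, 0, 0.3], [0, 0, 0.36], [0, 0, 0.42], [0, 0, 0.48], [0, 0, 0.54], [0, 0, 0.58]])

```text
time: 15.45
position: [0.5129, 0.0414, 0.0927]
tool_rot: [3.033, -0.809, -0.002]
ft_force: [-2.7, -2.1, 1.1]
grip_width: 0.271
grip_force: 1.7
```

```bash
python3 arc.py; python3 - <<'E'
from h import *
s=get_state();im=get_image("wrist")
cv2.imwrite("pics/w7.png",cv2.resize(im[60:330,180:480,::-1],None,fx=2.2,fy=2.2,interpolation=2))
E
```

```text
t 15.45 r 0.0822 phi -0.5132 yaw -0.5213 z 0.0927 Ftan -3.17 Frad 1.28 w 23.6 q [ 0.4   0.21 -0.58  1.94  0.13  1.04 -2.33]
```

View pics/w7.png

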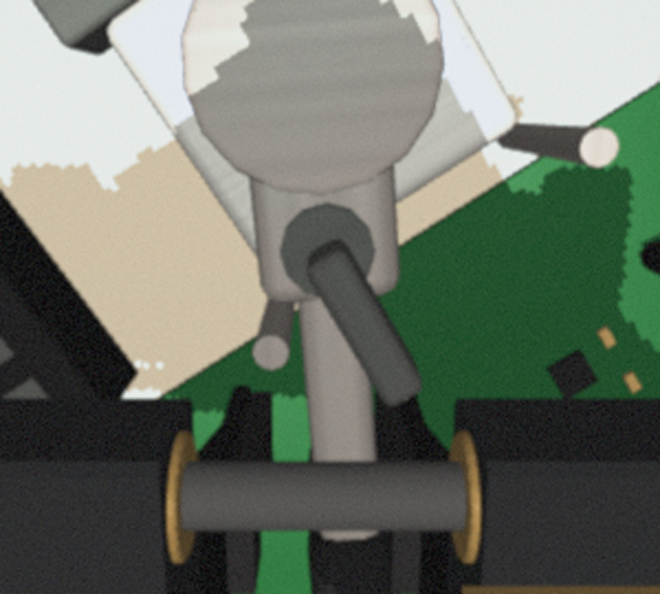

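The view shows the handle near its clockwise end, pushed by the right finger, with the lever still fully over. Second stroke now: fast at first, then in small felt steps.

send_rows(xyz=[[0.1, 4.1, 0], [0.4, 8.2, 0], [0.9, 12.3, 0], [1.6, 16.3, 0], [2.5, 20.3, 0], [3.7, 24.2, 0], [5, 28.1, 0], [6.5, 31.9, 0], [8.1, 35.7, 0], [10, 39.3, 0]], dr=[[0, 0, -0.05], [0, 0, -0.1], [0, 0, -0.15], [0, 0, -0.2], [0, 0, -0.25], [0, 0, -0.3], [0, 0, -0.35], [0, 0, -0.4], [0, 0, -0.45], [0, 0, -0.5]])

```text
time: 16.33
position: [0.5053, 0.0121, 0.0931]
tool_rot: [-3.129, 0.016, -0.01]
ft_force: [5.8, 17.9, -7.1]
grip_width: 0.279
grip_force: 9.0
```

```bash
python3 arc.py
```

```text
t 16.33 r 0.08 phi -0.1386 yaw -0.0104 z 0.0931 Ftan 18.58 Frad -3.27 w 24.3 q [ 0.51  0.19 -0.62  1.96  0.11  1.02 -1.74]
```

send_rows(xyz=[[0, 1, 0], [0, 2, 0], [0, 3, 0], [0.1, 4, 0], [0.1, 5, 0], [0.1, 5, 0], [0.1, 5, 0], [0.1, 5, 0], [0.1, 5, 0], [0.1, 5, 0]], dr=[[0, 0, -0.012], [0, 0, -0.024], [0, 0, -0.036], [0, 0, -0.048], [0, 0, -0.06], [0, 0, -0.06], [0, 0, -0.06], [0, 0, -0.06], [0, 0, -0.06], [0, 0, -0.06]])

```text
time: 17.17
position: [0.5044, 0.0051, 0.0931]
tool_rot: [-3.132, -0.073, -0.007]
ft_force: [3.5, 13.4, -3.6]
grip_width: 0.277
grip_force: 6.9
```

```bash
python3 arc.py
```

```text
t 17.17 r 0.0802 phi -0.0508 yaw 0.0463 z 0.0931 Ftan 13.56 Frad -2.84 w 24.1 q [ 0.52  0.19 -0.62  1.96  0.12  1.03 -1.68]
```

send_rows(xyz=[[0, 1.3, 0], [0, 2.6, 0], [0.1, 3.9, 0], [0.2, 5.2, 0], [0.3, 6.6, 0], [0.3, 6.6, 0], [0.3, 6.6, 0], [0.3, 6.6, 0], [0.3, 6.6, 0], [0.3, 6.6, 0]], dr=[[0, 0, -0.016], [0, 0, -0.032], [0, 0, -0.048], [0, 0, -0.064], [0, 0, -0.08], [0, 0, -0.08], [0, 0, -0.08], [0, 0, -0.08], [0, 0, -0.08], [0, 0, -0.08]])

```text
time: 18.0
position: [0.5044, -0.0021, 0.093]
tool_rot: [-3.127, -0.197, -0.005]
ft_force: [1.7, 13.4, -2.3]
grip_width: 0.277
grip_force: 6.2
```

```bash
python3 arc.py
```

```text
t 18.0 r 0.0801 phi 0.0383 yaw 0.1261 z 0.093 Ftan 13.3 Frad -2.2 w 24.1 q [ 0.53  0.19 -0.62  1.96  0.12  1.03 -1.58]
```

send_rows(xyz=[[0, 1.3, 0], [0, 2.6, 0], [0.1, 3.9, 0], [0.2, 5.2, 0], [0.3, 6.6, 0], [0.3, 6.6, 0], [0.3, 6.6, 0], [0.3, 6.6, 0], [0.3, 6.6, 0], [0.3, 6.6, 0]], dr=[[0, 0, -0.016], [0, 0, -0.032], [0, 0, -0.048], [0, 0, -0.064], [0, 0, -0.08], [0, 0, -0.08], [0, 0, -0.08], [0, 0, -0.08], [0, 0, -0.08], [0, 0, -0.08]])

```text
time: 18.83
position: [0.5051, -0.0085, 0.093]
tool_rot: [-3.117, -0.323, -0.004]
ft_force: [-0.6, 12.4, -0.4]
grip_width: 0.275
grip_force: 6.3
```

```bash
python3 arc.py
```

```text
t 18.83 r 0.08 phi 0.1189 yaw 0.2062 z 0.093 Ftan 12.35 Frad -0.84 w 23.9 q [ 0.55  0.19 -0.63  1.96  0.12  1.03 -1.49]
```

send_rows(xyz=[[0, 1.3, 0], [0, 2.6, 0], [0.1, 3.9, 0], [0.2, 5.2, 0], [0.3, 6.6, 0], [0.3, 6.6, 0], [0.3, 6.6, 0], [0.3, 6.6, 0], [0.3, 6.6, 0], [0.3, 6.6, 0]], dr=[[0, 0, -0.016], [0, 0, -0.032], [0, 0, -0.048], [0, 0, -0.064], [0, 0, -0.08], [0, 0, -0.08], [0, 0, -0.08], [0, 0, -0.08], [0, 0, -0.08], [0, 0, -0.08]])

```text
time: 19.67
position: [0.5061, -0.013, 0.0929]
tool_rot: [-3.099, -0.448, -0.003]
ft_force: [-2.5, 16.2, 0.4]
grip_width: 0.277
grip_force: 8.1
```

```bash
python3 arc.py
```

```text
t 19.67 r 0.0796 phi 0.1766 yaw 0.2871 z 0.0929 Ftan 16.4 Frad -0.41 w 24.1 q [ 0.56  0.19 -0.63  1.95  0.12  1.03 -1.4 ]
```

Advance was smaller and the force rose about 4 N, so the stop has probably been met. I'll confirm with a small step.

send_rows(xyz=[[0, 0.5, 0], [0, 1, 0], [0, 1.5, 0], [0, 2, 0], [0, 2.5, 0], [0, 2.5, 0], [0, 2.5, 0], [0, 2.5, 0], [0, 2.5, 0], [0, 2.5, 0]], dr=[[0, 0, -0.006], [0, 0, -0.012], [0, 0, -0.018], [0, 0, -0.024], [0, 0, -0.03], [0, 0, -0.03], [0, 0, -0.03], [0, 0, -0.03], [0, 0, -0.03], [0, 0, -0.03]])

```text
time: 20.5
position: [0.5065, -0.0141, 0.0929]
tool_rot: [-3.09, -0.495, -0.002]
ft_force: [-3.1, 17.8, -0.0]
grip_width: 0.278
grip_force: 9.4
```

```bash
python3 arc.py
```

```text
t 20.5 r 0.0794 phi 0.1915 yaw 0.3178 z 0.0929 Ftan 18.01 Frad -0.38 w 24.2 q [ 0.57  0.2  -0.63  1.95  0.12  1.03 -1.37]
```

send_rows(xyz=[[0, 0.5, 0], [0, 1, 0], [0, 1.5, 0], [0, 2, 0], [0, 2.5, 0], [0, 2.5, 0], [0, 2.5, 0], [0, 2.5, 0], [0, 2.5, 0], [0, 2.5, 0]], dr=[[0, 0, -0.006], [0, 0, -0.012], [0, 0, -0.018], [0, 0, -0.024], [0, 0, -0.03], [0, 0, -0.03], [0, 0, -0.03], [0, 0, -0.03], [0, 0, -0.03], [0, 0, -0.03]])

```text
time: 21.33
position: [0.507, -0.0156, 0.0929]
tool_rot: [-3.082, -0.542, -0.002]
ft_force: [-3.8, 19.5, 2.4]
grip_width: 0.277
grip_force: 10.2
```

```bash
python3 arc.py
```

```text
t 21.33 r 0.0793 phi 0.2115 yaw 0.3481 z 0.0929 Ftan 19.82 Frad -0.38 w 24.1 q [ 0.57  0.2  -0.64  1.95  0.12  1.03 -1.34]
```

send_rows(xyz=[[0, 0, 0], [0, 0, 0], [0, 0, 0], [0, 0, 0], [0, 0, 0], [0, 0, 0], [0, 0, 0], [0, 0, 0], [0, 0, 0], [0, 0, 0]], dr=[[0, 0, 0], [0, 0, 0], [0, 0, 0], [0, 0, 0], [0, 0, 0], [0, 0, 0], [0, 0, 0], [0, 0, 0], [0, 0, 0], [0, 0, 0]])

```text
time: 22.17
position: [0.507, -0.0157, 0.0928]
tool_rot: [-3.081, -0.542, -0.001]
ft_force: [-3.9, 20.6, 1.8]
grip_width: 0.28
grip_force: 10.2
```

```bash
python3 arc.py
```

```text
t 22.17 r 0.0793 phi 0.2116 yaw 0.3481 z 0.0928 Ftan 20.96 Frad -0.48 w 24.3 q [ 0.57  0.2  -0.64  1.95  0.12  1.03 -1.34]
```

send_rows(xyz=[[0, 0.5, 0], [0, 1, 0], [0, 1.5, 0], [0, 2, 0], [0, 2, 0], [0, 2, 0], [0, 2, 0], [0, 2, 0], [0, 2, 0], [0, 2, 0]], dr=[[0, 0, 0], [0, 0, 0], [0, 0, 0], [0, 0, 0], [0, 0, 0], [0, 0, 0], [0, 0, 0], [0, 0, 0], [0, 0, 0], [0, 0, 0]])

```text
time: 23.0
position: [0.5071, -0.0169, 0.0928]
tool_rot: [-3.081, -0.542, 0.0]
ft_force: [-5.2, 22.5, 3.6]
grip_width: 0.277
grip_force: 10.9
```

```bash
python3 arc.py
```

```text
t 23.0 r 0.0794 phi 0.2276 yaw 0.3485 z 0.0928 Ftan 23.06 Frad 0.02 w 24.1 q [ 0.58  0.2  -0.64  1.95  0.12  1.04 -1.33]
```

No creep under hold, and the resistance is clearly above the free-running friction (23 N against about 13 to 16 N). The stop is therefore pressed by roughly 0.005 to 0.009 rad. I'll ease off, open and lift.

send_rows(xyz=[[0, -3, 0], [0, -6, 0], [0, -9, 0], [0, -12, 0], [0, -15, 0], [0, -18, 0], [0, -19, 0], [0, -19, 0], [0, -19, 0], [0, -19, 0]], dr=[[0, 0, 0.03], [0, 0, 0.06], [0, 0, 0.09], [0, 0, 0.12], [0, 0, 0.15], [0, 0, 0.18], [0, 0, 0.2], [0, 0, 0.2], [0, 0, 0.2], [0, 0, 0.2]])

```text
time: 23.83
position: [0.5021, -0.0106, 0.0927]
tool_rot: [3.133, 0.223, 0.001]
ft_force: [-0.6, -0.2, 0.7]
grip_width: 0.274
grip_force: 0.0
```

```bash
python3 arc.py
```

```text
t 23.83 r 0.0832 phi 0.1394 yaw 0.1423 z 0.0927 Ftan -0.15 Frad 0.61 w 23.8 q [ 0.54  0.18 -0.62  1.96  0.12  1.03 -1.56]
```

Free of contact. There is ample time for a verifying re-push below the previous peak. If the stop is really met, the force will rise again at the same place.

send_rows(xyz=[[0, 3, 0], [0, 6, 0], [0, 9, 0], [0, 11, 0], [0, 13, 0], [0, 13, 0], [0, 13, 0], [0, 13, 0], [0, 13, 0], [0, 13, 0]], dr=[[0, 0, -0.03], [0, 0, -0.06], [0, 0, -0.09], [0, 0, -0.12], [0, 0, -0.15], [0, 0, -0.18], [0, 0, -0.2], [0, 0, -0.2], [0, 0, -0.2], [0, 0, -0.2]])

```text
time: 24.67
position: [0.5043, -0.016, 0.0926]
tool_rot: [-3.086, -0.539, -0.004]
ft_force: [1.2, 14.9, -2.0]
grip_width: 0.276
grip_force: 6.8
```

```bash
python3 arc.py
```

```text
t 24.67 r 0.082 phi 0.2093 yaw 0.3456 z 0.0926 Ftan 14.34 Frad -4.26 w 24.0 q [ 0.57  0.19 -0.64  1.96  0.12  1.03 -1.34]
```

send_rows(xyz=[[0, 1, 0], [0, 2, 0], [0, 3, 0], [0, 4, 0], [0, 4, 0], [0, 4, 0], [0, 4, 0], [0, 4, 0], [0, 4, 0], [0, 4, 0]], dr=[[0, 0, 0], [0, 0, 0], [0, 0, 0], [0, 0, 0], [0, 0, 0], [0, 0, 0], [0, 0, 0], [0, 0, 0], [0, 0, 0], [0, 0, 0]])

```text
time: 25.5
position: [0.5045, -0.0172, 0.0924]
tool_rot: [-3.082, -0.54, -0.001]
ft_force: [-2.1, 19.1, 1.5]
grip_width: 0.278
grip_force: 9.6
```

```bash
python3 arc.py
```

```text
t 25.5 r 0.082 phi 0.2234 yaw 0.3469 z 0.0924 Ftan 19.08 Frad -2.17 w 24.2 q [ 0.58  0.19 -0.63  1.96  0.12  1.03 -1.33]
```

The force rose again at the same angle (about 19 N at 0.223 rad) and held, which confirms the stop. Now I'll ease off, then open and lift away.

send_rows(xyz=[[0, -3, 0], [0, -6, 0], [0, -9, 0], [0, -12, 0], [0, -15, 0], [0, -17, 0], [0, -17, 0], [0, -17, 0], [0, -17, 0], [0, -17, 0]], dr=[[0, 0, 0.03], [0, 0, 0.06], [0, 0, 0.09], [0, 0, 0.12], [0, 0, 0.15], [0, 0, 0.18], [0, 0, 0.2], [0, 0, 0.2], [0, 0, 0.2], [0, 0, 0.2]])

```text
time: 26.33
position: [0.4994, -0.0112, 0.0925]
tool_rot: [3.134, 0.223, 0.0]
ft_force: [0.2, -1.2, 0.2]
grip_width: 0.276
grip_force: 0.0
```

send_rows(xyz=[[0, 0, 0], [0, 0, 0], [0, 0, 0], [0, 0, -10], [0, 0, -30], [0, 0, -50], [0, 0, -70], [0, 0, -90], [0, 0, -110], [0, 0, -110]], dr=[[0, 0, 0], [0, 0, 0], [0, 0, 0], [0, 0, 0], [0, 0, 0], [0, 0, 0], [0, 0, 0], [0, 0, 0], [0, 0, 0], [0, 0, 0]], jaw=36)

```text
time: 27.17
position: [0.5019, -0.0107, 0.2074]
tool_rot: [3.132, 0.223, 0.012]
ft_force: [0.3, 0.9, 0.2]
grip_width: 0.416
grip_force: 0.0
```

send_rows(xyz=[[0, 0, 0], [0, 0, 0], [0, 0, 0], [0, 0, 0], [0, 0, 0], [0, 0, 0], [0, 0, 0], [0, 0, 0], [0, 0, 0], [0, 0, 0]], dr=[[0, 0, 0], [0, 0, 0], [0, 0, 0], [0, 0, 0], [0, 0, 0], [0, 0, 0], [0, 0, 0], [0, 0, 0], [0, 0, 0], [0, 0, 0]])

```text
time: 28.0
position: [0.4994, -0.0109, 0.2025]
tool_rot: [3.134, 0.223, -0.0]
ft_force: [-0.3, -0.5, -0.8]
grip_width: 0.412
grip_force: 0.0
```

```bash
python3 arc.py; python3 -c "
from bench import *
print(close_job())"
```

```text
t 28.0 r 0.086 phi 0.1388 yaw 0.1418 z 0.2025 Ftan -0.45 Frad 0.34 w 35.9 q [ 0.58  0.05 -0.62  1.85  0.03  1.25 -1.48]
the job is handed in; nothing more can be done
None
```

The job is handed in at 28 s: the lever is over, the bolt is turned against its stop in two strokes (about 0.005–0.01 rad pressed, estimated from force) and the arm is lifted clear; no verdict came back, and I viewed 11 pictures, one over the limit of 10.

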